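Set the square stake in the bench socket

TASK

Take the square-headed steel stake out of the dark wooden stand, feel for the blind hole in the round steel socket of the square wooden block with the end of its shank, and press it straight in until its collar sits fully home on the steel, then let go. The socket was let in by hand, so the hole is a few millimetres off the middle of the block: never press the stake on the block with more than 40 N. Leave the other stakes, the mug and the hammer where they are.

Things in the scene. Friction and masses are not known exactly. Their poses are not given: they have to be found in the camera images.
- stake: Square-headed steel stake, 0.15-0.25 kg, upright in one of the stand's holes (which one varies). Bottom up: round shank 12 mm across, 26 mm long, flat sharp end; round collar 22 mm across, 12 mm high; square head 28 x 28 mm, 24 mm high. Origin: centre of the shank's flat end; z up the shank, x and y square to the head's flats. Collar rests on the stand, origin 14 mm above the bench
- stake_head (a point): Middle of the stake's square head, 50 mm above the stake's origin: the place to grip, on two flats facing away from each other (28 mm apart)
- stake_shoulder (a point): Point on the stake's axis at the underside of its collar, 26 mm above the body's origin
- block: Square block of mid-brown wood, 90 x 90 x 50 mm, fixed to the bench. Let into its top is a bright round steel socket, 52 mm across, 3 mm proud of the wood (steel face 53 mm above the bench). Origin: centre of the wood's underside, z up. The socket, with the hole at its centre, lies 2.5 to 4 mm off the wood's middle, in any direction; it differs each time and this pose does not show it
- block_top (a point): Point on the wood block's middle axis at the height of the steel face. The hole near it: round, 13.5 mm across, sharp unchamfered edge, blind, 36 mm deep. In it, 12 mm below the mouth, sits a stiff brass plug that the shank pushes down ahead of it with about 8 N (more than the stake's weight); it stays where pushed. The collar meets the steel when the shank is 26 mm in; the steel does not give
- stand: Dark wooden stand, 64 mm (x) by 230 mm (y) by 40 mm high, fixed to the bench, with three holes along its y axis at -75, 0 and +75 mm, each 15 mm in diameter and 30 mm deep. Origin at the centre of its underside, z up
- brass_stake: Bystander: brass stake with a round domed head 32 mm in diameter, 62 mm in all, same shank and collar, standing in another hole of the stand. Origin at the shank's end
- nylon_stake: Bystander: white nylon stake with a cone head 30 mm in diameter, 64 mm in all, same shank and collar, standing in another hole of the stand. Origin at the shank's end
- mug: Bystander: white mug, 80 mm in diameter and 95 mm high, beyond the work. Origin at the centre of its underside
- hammer: Bystander: small hammer, 220 mm long, lying on the bench at the far side. Origin under the middle of its length
Things that resemble listed ones, but are neither listed nor needed, are in the scene too. Leave any red look-alike of the stake alone.

How it is judged:
By the outcome, as a careful person would: the job done as asked, in the order asked, and still so for the second after the job is handed in, with the robot touching nothing.
It also fails if it takes over 64 s, if anything falls off the work surface, if the arm or the gripper's body presses on something with over 40 N, if the wrist force passes 120 N, or if a joint passes its speed limit or range.

ROBOT

A 6-joint arm with a two-finger parallel gripper is mounted at the origin on the work surface. World frame = base frame: x ahead of the robot, y to its left, z up, the work surface at z = 0. Lengths are in mm, angles in rad, forces in N, time in s.
With the tool pointing down it reaches from about 350 to 850 mm from the base axis. Payload 8.1 kg.
Tool frame: the origin (TCP) lies between the finger pads; the fingertips stand 8 mm ahead of it and the grasp point (between the pads) lies 11 mm behind it (bot.tip_reach is the distance from the TCP to the fingertips, in mm); z points along the fingers, y is the line along which they close (so a half turn about z gives the same grasp; the last joint's range is limited). The gripper opens to 85 mm and grips with 20 to 120 N. Pads are 22 mm wide; open, the fingers measure 114 mm over their backs; the gripper's body (76 mm by 85 mm) begins 54 mm behind the grasp point. The pads swing forward as they close: fully open they stand 13 mm farther back than shut.
Start: joints at [-1.304, 0.13, 1.488, -0, 1.523, -0.085], TCP at [206.773, -563.25, 239.292] pointing down, gripper open.
Joint ranges: [-2.96, 2.96], [-0.89, 2.26], [0.02, 2.5], [-1.34, 4.48], [0, 2.73], [-2.66, 2.66]. Speed limits (rad/s): [2.39, 2.39, 2.79, 3.14, 3.14, 3.14].

INTERFACE

Orientations are given as a unit quaternion [w, x, y, z].
In Python, from bench import bot gives the robot as it stands.
- The arm moves only by the tool carry_out, never from a script. Its argument "moves" is a list of rows, each a list of 2 entries, a list of its own where there are three numbers: the shift along the world's x, y, z in units of 25 mm (1.0 is 25 mm), then the turn about the world's z in degrees. A call has 1 to 12 rows; each row shifts and turns the commanded pose from where the row before left it; what a row does not reach is not made up. A row lasts 1/8 s, in which the tool goes at most 62.5 mm and 10.7 degrees, less where a joint would pass 70% of its speed; a pose out of reach is approached as far as the arm can. A call is refused whole if a number of a shift passes 1 or a number of a turn 10.7, either way. A call with a gripper value outside its range is refused whole. "hand" is the finger opening in mm, from 0 to 85.4, set as the call begins (left out, the last holds). The fingers move at their own pace and stop on an object; the grip force is fixed at half the most. Time passes only in rows, so rows that do not move let the fingers close. It gives the time, the measured TCP pose, the force, the opening and the grip force at its end, in the units of the state.
- bot.get_obs(): the state, without advancing time (a new reading comes with each control period).
- bot.grab_frame(name): name is "scene" or "top" or "wrist"; returns a dict with "img" (384x512x3 uint8, blue, green, red), "fovy" (degrees; the focal length in pixels is half the picture's height over the tangent of half this angle, whatever the lens; pixels are square), "cx", "cy" (the principal point, pixels), "cam_to_world" (4x4, takes a point from camera to world coordinates). Camera axes: x right, y down, z forward; pixel columns grow to the right and rows downward; lengths in mm; the calibration is good to about 2 mm. The wrist camera is an equidistant fisheye: a pixel r from the principal point sees the ray r / f radians off the axis. A picture is of the moment at which its call begins. There is no depth.
- bot.job_done(): hands the job in; it is judged then, once.
The state is a dict: "time_s": time; "joint_positions": joint angles; "joint_velocities": joint speeds; "tau": joint torques, N m; "ee_pos": TCP position; "orientation": TCP orientation; "wrist_force": force on the tool from outside, world axes, zero at the start; "torque": the same for the moment, N m; "finger_gap": opening from 0.0 (shut) to 1.0 (fully open); "finger_force": force on a finger pad.
Only numpy, scipy, OpenCV 4.12 (cv2) and the standard library are available. Lean on these libraries where they do the work, as an engineer would, in place of code of your own. Each camera call takes 0.05 s, during which the arm holds its last target. There are 200 camera calls.

## Working session

There is one attempt and no reset: what is moved stays moved. The work goes in short steps, Python scripts to look and compute and a tool call to move; the robot and the scene stay as the last step left them, time stands still between calls to the robot, and variables do not carry over. Pictures are saved under pics/ and viewed, at most 10 in all, crops included, and the job is handed in when it is done.

Besides the shell and the picture viewer there is one more tool, called after "Call:" as name([rows], argument=value, ...), one row to a line, values as JSON. carry_out: Moves the arm, as the interface text tells. Its arguments: {"type":"object","properties":{"moves":{"type":"array"},"hand":{"type":"number"}},"required":["moves"]}

```bash
mkdir -p pics; cat > h.py <<'E'
import numpy as np, cv2, pickle
from bench import bot
def snap(n,tag):
    f=bot.grab_frame(n); cv2.imwrite(f'pics/{tag}.png',f['img']); pickle.dump(f,open(f'{tag}.pkl','wb')); return f
def load(tag): return pickle.load(open(f'{tag}.pkl','rb'))
def px(f,u,v,z,fish=False):
    F=192/np.tan(np.radians(f['fovy'])/2); a=np.array([u-f['cx'],v-f['cy']])
    if fish:
        r=np.hypot(*a); t=r/F; d=np.r_[a/max(r,1e-9)*np.sin(t),np.cos(t)]
    else: d=np.r_[a/F,1]
    M=np.array(f['cam_to_world']); d=M[:3,:3]@d; o=M[:3,3]
    return np.round(o+d*(z-o[2])/d[2],1)
E
python3 - <<'E'
from h import *
a=snap('top','top0');b=snap('scene','sc0');c=snap('wrist','w0')
for f in(a,b,c): print(f['fovy'],f['cx'],f['cy'],np.round(f['cam_to_world'],3).tolist())
cv2.imwrite('pics/both.png',cv2.resize(np.vstack([np.hstack([a['img'],b['img']])]),(800,300)))
cv2.imwrite('pics/top_big.png',cv2.resize(a['img'],(800,600),interpolation=cv2.INTER_CUBIC))
print(bot.get_obs())
E
```

```text
46.11114959837147 254.21870605120716 189.78857247122124 [[-0.117, -0.973, 0.201, 470.762], [-0.993, 0.114, -0.027, 31.862], [0.003, -0.202, -0.979, 947.975], [0.0, 0.0, 0.0, 1.0]]
52.61470701887451 250.48016727252443 187.81314635747609 [[-0.572, 0.531, -0.625, 1120.517], [0.82, 0.365, -0.441, 363.58], [-0.006, -0.765, -0.644, 576.164], [0.0, 0.0, 0.0, 1.0]]
65.70646984690485 258.29099399208724 191.70535593614602 [[0.346, -0.902, -0.26, 273.126], [-0.938, -0.333, -0.094, -538.93], [-0.002, 0.276, -0.961, 373.596], [0.0, 0.0, 0.0, 1.0]]
{'time_s': 0.15, 'joint_positions': array([-1.30438941e+00,  1.31038466e-01,  1.48905117e+00, -5.10444179e-07,
        1.52299950e+00, -8.54012978e-02]), 'joint_velocities': array([ 0.0009079 , -0.00136739, -0.00360047,  0.00121612, -0.00105843,
        0.00142146]), 'tau': array([ 4.53000421e-04, -5.70064759e+01, -5.01156521e+01, -1.22686233e-04,
        9.65069019e-03, -1.02817160e-05]), 'ee_pos': array([ 206.66571969, -562.83343447,  238.44295991]), 'orientation': array([-7.45154478e-04,  9.84568446e-01,  1.74998330e-01, -6.78792742e-05]), 'wrist_force': array([-1.52738267,  0.11863619,  0.19207128]), 'torque': array([-0.00954098, -0.06529333,  0.01473811]), 'finger_force': 0.0, 'finger_gap': 0.9982254687119496}
```

View pics/top_big.png

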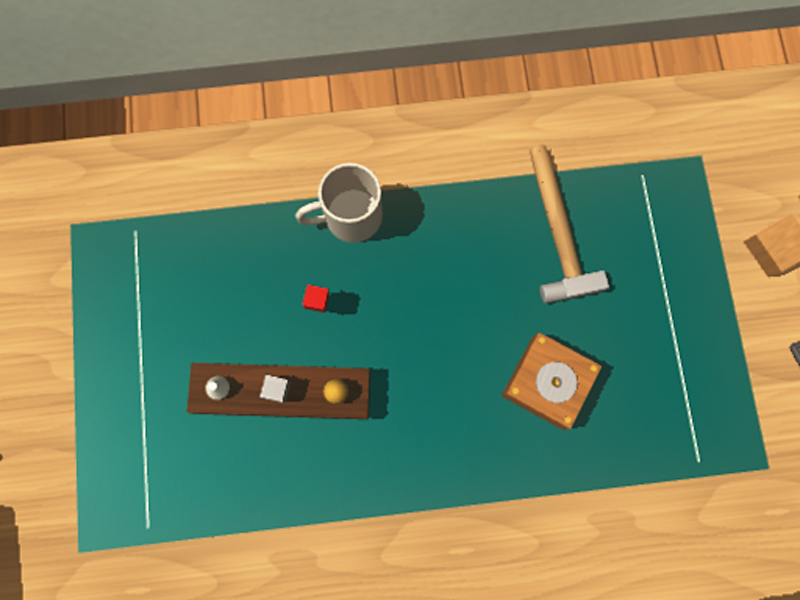

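View pics/sc0.png

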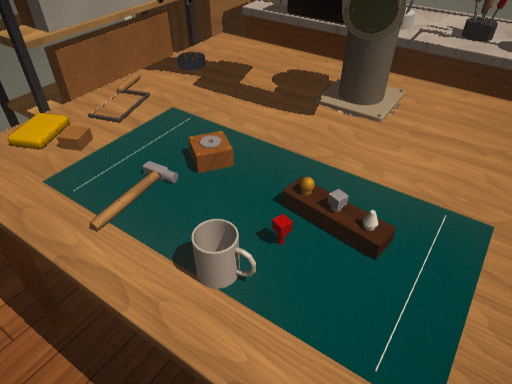

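The top picture shows the square steel stake in the stand's middle hole at about (274,388), the nylon at (217,388) and the brass at (336,391). The socket hole is at about (557,381), and the red look-alike stands apart.

```bash
python3 - <<'E'
from h import *
f=load('top0');i=f['img']
a=cv2.resize(i[225:275,115:245],(800,308),interpolation=cv2.INTER_CUBIC)
b=cv2.resize(i[205:285,315:395],(290,290),interpolation=cv2.INTER_CUBIC)
c=np.zeros((600,800,3),np.uint8);c[:308]=a;c[310:600,:290]=b
cv2.imwrite('pics/crop.png',c)
s=1/1.5625
for n,u,v,z in[('stake',274,388,76),('nyl',217,388,78),('brass',336,391,76),('hole',557,381,53)]: print(n,px(f,u*s,v*s,z))
E
```

```text
stake [553. 172.  76.]
nyl [560.9 241.1  78. ]
brass [540.5  96.7  76. ]
hole [ 522.3 -180.7   53. ]
```

View pics/crop.png

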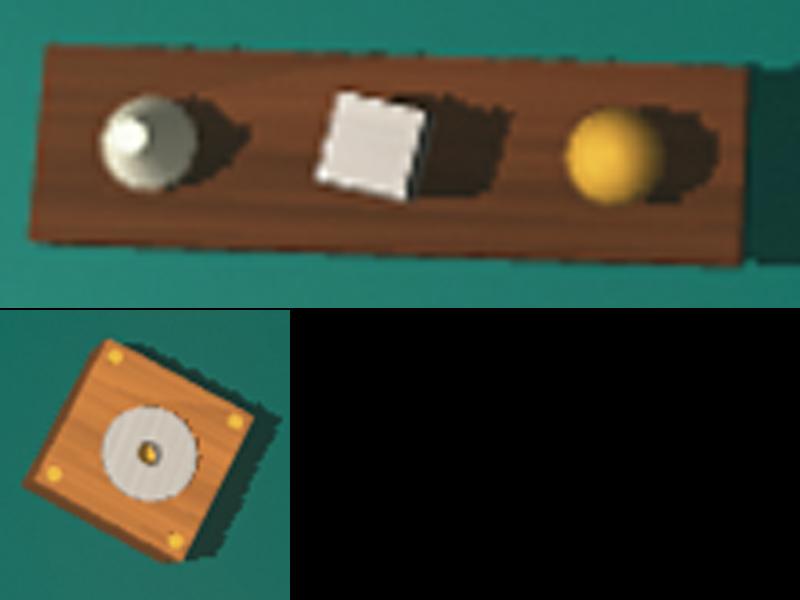

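```bash
python3 - <<'E'
from h import *
f=load('top0')
P=np.array([px(f,115+x/6.154-.4,225+y/6.154-.4,76) for x,y in[(340,92),(428,113),(408,201),(316,181)]])
print(P,P.mean(0))
for i in range(4):
    d=P[(i+1)%4]-P[i]; print(np.hypot(*d[:2]),np.degrees(np.arctan2(d[1],d[0])))
print('hole',px(f,315+150/3.625-.4,205+143.5/3.625-.4,53))
n=px(f,115+130/6.154,225+132/6.154,78);b=px(f,115+608/6.154,225+155/6.154,76);print(n,b,(n+b)/2)
R=px(f,203.,190,50);print('red',R)
E
```

```text
[[571.  181.2  76. ]
 [561.3 154.4  76. ]
 [534.8 162.9  76. ]
 [544.3 190.8  76. ]] [552.85  172.325  76.   ]
28.50140347421509 -109.8972316169091
27.829840100151493 162.21611155730747
29.473038526762053 71.19619932303777
28.373403038761545 -19.77607660263921
hole [ 521.7 -179.6   53. ]
[565.1 246.1  78. ] [540.9  99.1  76. ] [553.  172.6  77. ]
red [666.4 110.9  50. ]
```

Call:
carry_out([
  [[0.46,0.98,-0.1],1.7],
  [[0.46,0.98,-0.1],1.7],
  [[0.46,0.98,-0.1],1.7],
  [[0.46,0.98,-0.1],1.7],
  [[0.46,0.98,-0.1],1.7],
  [[0.46,0.98,-0.1],1.7],
  [[0.46,0.98,-0.1],1.7],
  [[0.46,0.98,-0.1],1.7],
  [[0.46,0.98,-0.1],1.7],
  [[0.46,0.98,-0.1],1.7],
], hand=50)

```text
time_s: 1.4
ee_pos: [322.0, -317.3, 214.0]
orientation: [-0.0, 0.948, 0.319, -0.0]
wrist_force: [-0.2, -0.3, -0.6]
finger_gap: 0.585
finger_force: 0.0
```

Call:
carry_out([
  [[0.46,0.98,-0.1],1.7],
  [[0.46,0.98,-0.1],1.7],
  [[0.46,0.98,-0.1],1.7],
  [[0.46,0.98,-0.1],1.7],
  [[0.46,0.98,-0.1],1.7],
  [[0.46,0.98,-0.1],1.7],
  [[0.46,0.98,-0.1],1.7],
  [[0.46,0.98,-0.1],1.7],
  [[0.46,0.98,-0.1],1.7],
  [[0.46,0.98,-0.1],1.7],
])

```text
time_s: 2.65
ee_pos: [436.9, -72.4, 189.0]
orientation: [-0.0, 0.89, 0.456, -0.0]
wrist_force: [0.5, 0.2, 0.4]
finger_gap: 0.584
finger_force: 0.0
```

Call:
carry_out([
  [[0.46,0.98,-0.1],1.7],
  [[0.46,0.98,-0.1],1.7],
  [[0.46,0.98,-0.1],1.7],
  [[0.46,0.98,-0.1],1.7],
  [[0.46,0.98,-0.1],1.7],
  [[0.46,0.98,-0.1],1.7],
  [[0.46,0.98,-0.1],1.7],
  [[0.46,0.98,-0.1],1.7],
  [[0.46,0.98,-0.1],1.7],
  [[0.46,0.98,-0.1],1.7],
  [[0,0,0],0],
  [[0,0,0],0],
])

```text
time_s: 4.15
ee_pos: [551.4, 171.4, 163.9]
orientation: [-0.0, 0.813, 0.582, -0.001]
wrist_force: [-0.3, 0.2, 0.1]
finger_gap: 0.585
finger_force: 0.0
```

```bash
python3 - <<'E'
from h import *
f=snap('wrist','w1');print(np.round(f['cam_to_world'],2).tolist());o=bot.get_obs();print(o['ee_pos'],o['orientation'],o['finger_gap'],o['time_s'])
cv2.imwrite('pics/w1b.png',cv2.resize(f['img'],(800,600),interpolation=cv2.INTER_CUBIC))
E
```

```text
[[0.95, -0.31, -0.09, 574.94], [-0.32, -0.91, -0.26, 237.5], [-0.0, 0.28, -0.96, 299.1], [0.0, 0.0, 0.0, 1.0]]
[551.43580675 171.11940933 164.09015665] [ 1.07915014e-05  8.13507205e-01  5.81554731e-01 -3.49765893e-04] 0.5829712942582408 4.2
```

View pics/w1b.png

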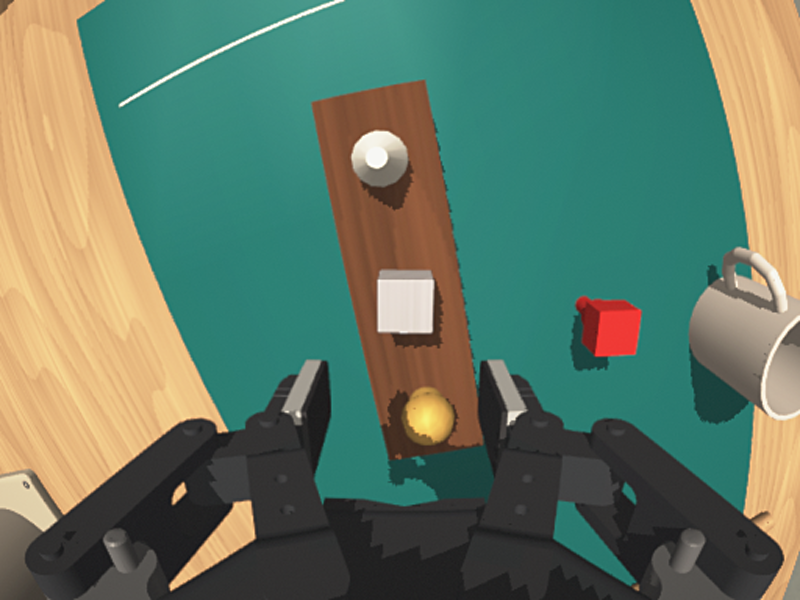

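The wrist picture shows the head squarely aligned with the fingers. Its top face spans about (378,279) to (434,334), with its centre at (406,306).

```bash
python3 - <<'E'
from h import *
f=load('w1');s=.64
P=np.array([px(f,u*s,v*s,76,True) for u,v in[(378,279),(433,279),(434,333),(378,334)]]);print(P,P.mean(0))
for i in range(4):
    d=P[(i+1)%4]-P[i]; print(np.hypot(*d[:2]),np.degrees(np.arctan2(d[1],d[0])))
E
```

```text
[[545.3 190.8  76. ]
 [571.  182.1  76. ]
 [562.9 154.9  76. ]
 [535.5 163.6  76. ]] [553.675 172.85   76.   ]
27.132637173706552 -18.702060078978803
28.380451018262548 -106.58322188934488
28.748043411682794 162.3844069071309
28.91158937173811 70.18620675450444
```

Call:
carry_out([
  [[0.07,0.05,-0.8],0],
  [[0,0,-0.8],0],
  [[0,0,-0.8],0],
  [[0,0,-0.8],0],
  [[0,0,-0.8],0],
  [[0,0,-0.36],0],
  [[0,0,0],0],
  [[0,0,0],0],
])

```text
time_s: 5.2
ee_pos: [554.3, 173.2, 56.2]
orientation: [0.0, 0.813, 0.582, 0.001]
wrist_force: [0.5, 0.1, 0.4]
finger_gap: 0.587
finger_force: 0.0
```

Call:
carry_out([
  [[0,0,0],0],
  [[0,0,0],0],
  [[0,0,0],0],
  [[0,0,0],0],
  [[0,0,0],0],
  [[0,0,0],0],
], hand=15)

```text
time_s: 5.95
ee_pos: [554.3, 173.2, 56.5]
orientation: [0.0, 0.813, 0.582, 0.001]
wrist_force: [-1.3, -0.2, 6.2]
finger_gap: 0.322
finger_force: 60.0
```

Call:
carry_out([
  [[0,0,0.2],0],
  [[0,0,0.4],0],
  [[0,0,0.8],0],
  [[0,0,0.9],0],
  [[0,0,0.9],0],
  [[0,0,0.9],0],
  [[0,0,0],0],
  [[0,0,0],0],
])

```text
time_s: 6.95
ee_pos: [553.3, 173.0, 157.6]
orientation: [-0.0, 0.813, 0.582, -0.0]
wrist_force: [0.2, 0.2, -2.2]
finger_gap: 0.313
finger_force: 59.3
```

Call:
carry_out([
  [[-0.11,-0.99,0],0],
  [[-0.11,-0.99,0],0],
  [[-0.11,-0.99,0],0],
  [[-0.11,-0.99,0],0],
  [[-0.11,-0.99,0],0],
  [[-0.11,-0.99,0],0],
  [[-0.11,-0.99,0],0],
  [[-0.11,-0.99,0],0],
])

```text
time_s: 7.95
ee_pos: [530.4, -25.7, 156.3]
orientation: [-0.001, 0.813, 0.582, -0.001]
wrist_force: [-0.2, 0.0, -2.2]
finger_gap: 0.318
finger_force: 59.3
```

Call:
carry_out([
  [[-0.11,-0.99,0],0],
  [[-0.11,-0.99,0],0],
  [[-0.11,-0.99,0],0],
  [[-0.11,-0.99,0],0],
  [[-0.11,-0.99,0],0],
  [[-0.11,-0.99,0],0],
  [[-0.11,-0.99,0],0],
  [[-0.11,-0.99,0],0],
  [[0,0,0],0],
  [[0,0,0],0],
])

```text
time_s: 9.2
ee_pos: [509.0, -222.3, 156.7]
orientation: [-0.001, 0.813, 0.582, -0.0]
wrist_force: [-0.7, 0.8, -1.6]
finger_gap: 0.318
finger_force: 59.3
```

```bash
python3 - <<'E'
from h import *
f=snap('wrist','w2');o=bot.get_obs();print(o['ee_pos'],o['orientation'],o['wrist_force'],o['time_s'])
cv2.imwrite('pics/w2b.png',cv2.resize(f['img'],(800,600),interpolation=cv2.INTER_CUBIC))
E
```

```text
[ 509.1783251  -222.1253795   156.98245232] [-7.64690452e-04  8.13226229e-01  5.81947143e-01 -1.95271665e-04] [-0.46486156  0.12094447 -1.56213355] 9.25
```

View pics/w2b.png

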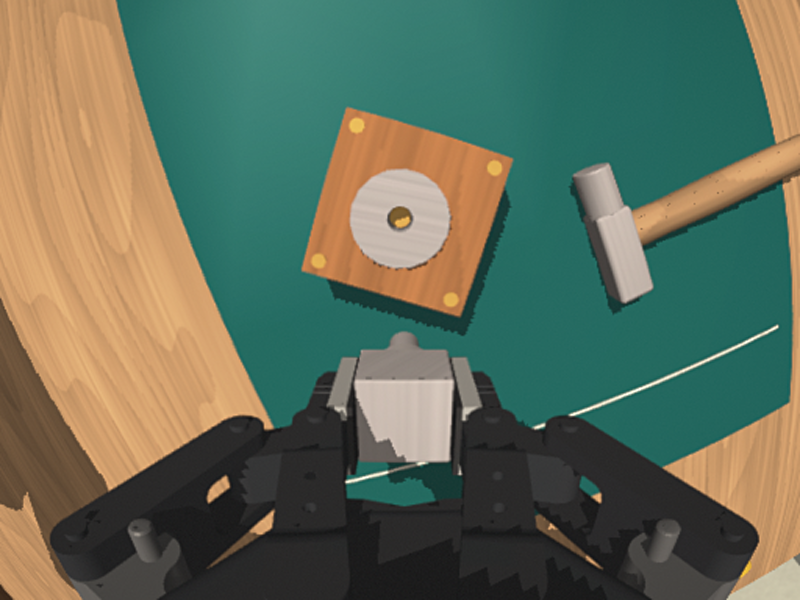

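The wrist picture shows the hole at (400,218) with the socket disc around it. The stake is held level, its head top from about (356,380) to (451,462).

```bash
python3 - <<'E'
from h import *
f=load('w2');s=.64
g=cv2.resize(f['img'],(2048,1536),interpolation=cv2.INTER_CUBIC)[400:720,860:1180].astype(int)
m=((g.max(2)-g.min(2)<30)&(g.min(2)>110)).astype(np.uint8)
c=max(cv2.findContours(m,0,1)[0],key=cv2.contourArea);e=cv2.fitEllipse(cv2.convexHull(c));u,v=(e[0][0]+860)/4,(e[0][1]+400)/4
print('disc',u/s,v/s,e[1],px(f,u,v,53,True))
print('hole',px(f,400*s,218*s,53,True))
P=np.array([px(f,u*s,v*s,176.5,True) for u,v in[(357,380),(452,378),(450,461),(358,463)]]);print(P,P.mean(0))
print(px(f,404*s,340*s,115,True))
E
```

```text
disc 400.19786953926086 219.0950095653534 (251.9609375, 253.8586883544922) [ 522.2 -179.7   53. ]
hole [ 522.3 -179.1   53. ]
[[ 502.  -205.4  176.5]
 [ 527.1 -213.2  176.5]
 [ 518.6 -240.2  176.5]
 [ 492.  -232.   176.5]] [ 509.925 -222.7    176.5  ]
[ 510.5 -220.6  115. ]
```

Call:
carry_out([
  [[0.25,0.86,0],0],
  [[0.25,0.86,0],0],
  [[0,0,-0.5],0],
  [[0,0,-0.7],0],
  [[0,0,-0.7],0],
  [[0,0,-0.4],0],
  [[0,0,0],0],
  [[0,0,0],0],
])

```text
time_s: 10.25
ee_pos: [522.3, -180.4, 100.8]
orientation: [0.0, 0.813, 0.582, 0.0]
wrist_force: [-0.4, 0.5, -0.7]
finger_gap: 0.317
finger_force: 59.3
```

Call:
carry_out([
  [[0,0,-0.04],0],
  [[0,0,0],0],
])

```text
time_s: 10.5
ee_pos: [522.4, -180.1, 99.8]
orientation: [0.0, 0.813, 0.582, 0.0]
wrist_force: [0.2, 0.4, -1.3]
finger_gap: 0.32
finger_force: 59.3
```

```bash
python3 - <<'E'
from h import *
L=[]
for i in range(6):
    f=bot.grab_frame('wrist');o=bot.get_obs();L.append(np.r_[o['ee_pos'],o['wrist_force']])
print(np.round(L,2),np.mean(L,0),o['time_s'])
pickle.dump(f,open('w3.pkl','wb'));cv2.imwrite('pics/w3.png',cv2.resize(f['img'][150:330,150:366],(792,660))[:600])
E
```

```text
[[ 5.2229e+02 -1.8010e+02  9.9730e+01  9.7000e-01 -4.6000e-01 -1.0000e+00]
 [ 5.2221e+02 -1.8007e+02  9.9610e+01  1.0000e-02  1.5000e-01 -1.4700e+00]
 [ 5.2217e+02 -1.8003e+02  9.9560e+01 -2.6000e-01 -1.9000e-01 -1.8800e+00]
 [ 5.2213e+02 -1.8002e+02  9.9470e+01  2.6000e-01  3.0000e-01 -1.2400e+00]
 [ 5.2211e+02 -1.8001e+02  9.9430e+01  6.0000e-02  4.6000e-01 -2.0800e+00]
 [ 5.2208e+02 -1.8000e+02  9.9370e+01  5.5000e-01  2.7000e-01 -1.3400e+00]] [ 5.22163431e+02 -1.80037920e+02  9.95293782e+01  2.64336048e-01
  8.83834553e-02 -1.50277358e+00] 10.8
```

View pics/w3.png

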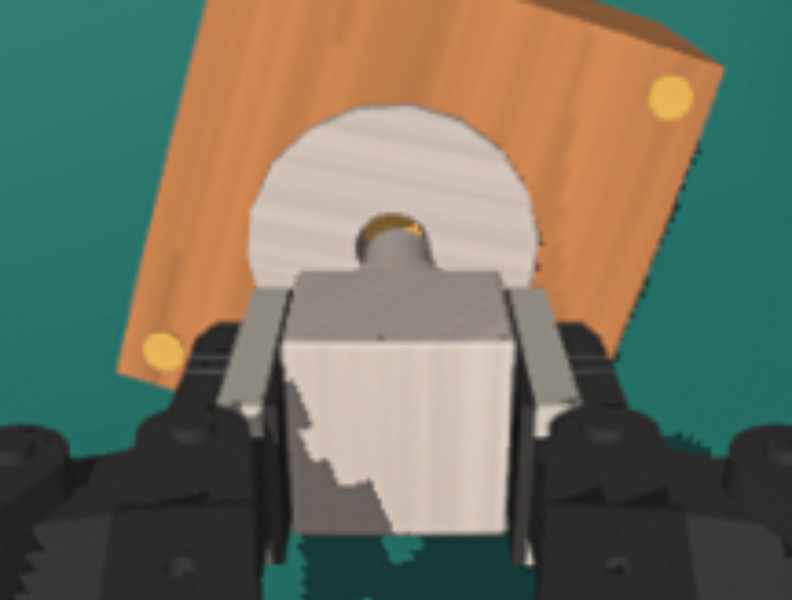

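The shank end overlaps the hole in this close view. The hole's centre is near (392,248), and the shank sits about 0.5 mm right and 0.7 mm short of it, which matches the numbers. I'll shift it and descend gently.

Call:
carry_out([
  [[-0.016,0.036,0],0],
  [[0,0,-0.04],0],
  [[0,0,-0.04],0],
  [[0,0,-0.04],0],
  [[0,0,-0.02],0],
])

```text
time_s: 11.42
ee_pos: [521.6, -179.1, 95.6]
orientation: [-0.0, 0.813, 0.582, -0.0]
wrist_force: [0.2, 0.2, -1.1]
finger_gap: 0.319
finger_force: 59.3
```

Call:
carry_out([
  [[0,0,-0.02],0],
  [[0,0,-0.02],0],
])

```text
time_s: 11.68
ee_pos: [521.6, -179.1, 94.8]
orientation: [-0.0, 0.813, 0.582, -0.0]
wrist_force: [-0.6, -0.6, -2.5]
finger_gap: 0.319
finger_force: 59.3
```

Call:
carry_out([
  [[0,0,-0.02],0],
  [[0,0,-0.02],0],
  [[0,0,0],0],
])

```text
time_s: 12.05
ee_pos: [521.6, -179.1, 93.7]
orientation: [-0.0, 0.813, 0.582, -0.0]
wrist_force: [-0.0, 0.4, -1.8]
finger_gap: 0.315
finger_force: 59.3
```

Call:
carry_out([
  [[0,0,-0.02],0],
  [[0,0,-0.02],0],
  [[0,0,0],0],
])

```text
time_s: 12.42
ee_pos: [521.6, -179.1, 92.7]
orientation: [-0.0, 0.813, 0.582, -0.0]
wrist_force: [0.9, 0.1, -1.5]
finger_gap: 0.312
finger_force: 59.3
```

Call:
carry_out([
  [[0,0,-0.03],0],
  [[0,0,-0.03],0],
  [[0,0,-0.03],0],
  [[0,0,0],0],
])

```text
time_s: 12.92
ee_pos: [521.6, -179.1, 90.4]
orientation: [-0.0, 0.813, 0.582, -0.0]
wrist_force: [-0.5, -0.3, -1.1]
finger_gap: 0.319
finger_force: 59.3
```

Call:
carry_out([
  [[0,0,-0.04],0],
  [[0,0,-0.04],0],
  [[0,0,-0.04],0],
  [[0,0,0],0],
])

```text
time_s: 13.42
ee_pos: [521.5, -179.1, 87.4]
orientation: [-0.0, 0.813, 0.582, -0.0]
wrist_force: [0.3, -0.7, -1.8]
finger_gap: 0.314
finger_force: 59.3
```

In the hole: 8 mm below the steel with no contact force. Next comes the plug.

Call:
carry_out([
  [[0,0,-0.04],0],
  [[0,0,-0.04],0],
  [[0,0,-0.04],0],
  [[0,0,-0.04],0],
  [[0,0,-0.04],0],
  [[0,0,0],0],
])

```text
time_s: 14.18
ee_pos: [521.8, -179.2, 83.2]
orientation: [0.0, 0.813, 0.582, 0.0]
wrist_force: [-2.3, 1.0, 5.7]
finger_gap: 0.314
finger_force: 60.2
```

Call:
carry_out([
  [[0,0,-0.04],0],
  [[0,0,-0.04],0],
  [[0,0,-0.04],0],
  [[0,0,0],0],
])

```text
time_s: 14.68
ee_pos: [521.8, -179.2, 80.2]
orientation: [0.0, 0.813, 0.582, 0.0]
wrist_force: [-3.3, 1.4, 5.4]
finger_gap: 0.32
finger_force: 60.4
```

Call:
carry_out([
  [[-0.012,0.004,-0.04],0],
  [[0,0,-0.04],0],
  [[0,0,-0.04],0],
  [[0,0,-0.04],0],
  [[0,0,0],0],
])

```text
time_s: 15.3
ee_pos: [521.7, -179.2, 76.3]
orientation: [0.0, 0.813, 0.582, 0.0]
wrist_force: [-2.0, 1.3, 5.1]
finger_gap: 0.318
finger_force: 60.4
```

Call:
carry_out([
  [[0,0,-0.04],0],
  [[0,0,-0.04],0],
  [[0,0,-0.04],0],
  [[0,0,0],0],
])

```text
time_s: 15.8
ee_pos: [521.7, -179.1, 73.3]
orientation: [0.0, 0.813, 0.582, 0.0]
wrist_force: [-2.2, 0.2, 5.9]
finger_gap: 0.315
finger_force: 60.4
```

Call:
carry_out([
  [[0,0,-0.04],0],
  [[0,0,-0.04],0],
  [[0,0,-0.02],0],
  [[0,0,0],0],
])

```text
time_s: 16.3
ee_pos: [521.7, -179.2, 70.8]
orientation: [0.0, 0.813, 0.582, 0.0]
wrist_force: [-1.8, 0.4, 5.1]
finger_gap: 0.319
finger_force: 60.4
```

Call:
carry_out([
  [[0,0,-0.02],0],
  [[0,0,0],0],
])

```text
time_s: 16.55
ee_pos: [521.7, -179.2, 70.3]
orientation: [0.0, 0.813, 0.582, 0.0]
wrist_force: [-2.1, 1.7, 6.1]
finger_gap: 0.317
finger_force: 60.4
```

Call:
carry_out([
  [[0,0,-0.01],0],
  [[0,0,0],0],
])

```text
time_s: 16.8
ee_pos: [521.7, -179.2, 70.1]
orientation: [0.0, 0.813, 0.582, 0.0]
wrist_force: [-1.7, 0.8, 5.8]
finger_gap: 0.319
finger_force: 60.4
```

Call:
carry_out([
  [[0,0,-0.01],0],
  [[0,0,-0.01],0],
  [[0,0,0],0],
])

```text
time_s: 17.18
ee_pos: [521.7, -179.1, 69.6]
orientation: [0.0, 0.813, 0.582, 0.0]
wrist_force: [-3.1, 1.0, 6.0]
finger_gap: 0.317
finger_force: 60.4
```

Call:
carry_out([
  [[0,0,-0.01],0],
  [[0,0,0],0],
])

```text
time_s: 17.42
ee_pos: [521.8, -179.2, 69.5]
orientation: [0.0, 0.813, 0.582, 0.0]
wrist_force: [-3.1, 1.7, 6.2]
finger_gap: 0.318
finger_force: 60.4
```

Call:
carry_out([
  [[0,0,-0.01],0],
  [[0,0,0],0],
])

```text
time_s: 17.68
ee_pos: [521.8, -179.2, 69.4]
orientation: [0.0, 0.813, 0.582, 0.0]
wrist_force: [-4.2, 2.1, 8.2]
finger_gap: 0.318
finger_force: 60.7
```

Call:
carry_out([
  [[0,0,-0.01],0],
  [[0,0,0],0],
])

```text
time_s: 17.92
ee_pos: [521.8, -179.2, 69.4]
orientation: [0.0, 0.813, 0.582, 0.0]
wrist_force: [-4.4, 2.6, 10.1]
finger_gap: 0.321
finger_force: 60.9
```

Call:
carry_out([
  [[0,0,-0.01],0],
  [[0,0,0],0],
])

```text
time_s: 18.18
ee_pos: [521.8, -179.2, 69.4]
orientation: [0.0, 0.813, 0.582, 0.0]
wrist_force: [-5.7, 2.1, 11.9]
finger_gap: 0.318
finger_force: 61.2
```

Call:
carry_out([
  [[0,0,-0.02],0],
  [[0,0,0],0],
  [[0,0,0],0],
])

```text
time_s: 18.55
ee_pos: [522.0, -179.3, 69.3]
orientation: [0.001, 0.813, 0.582, 0.0]
wrist_force: [-6.4, 2.6, 15.9]
finger_gap: 0.32
finger_force: 61.7
```

Call:
carry_out([
  [[0,0,-0.02],0],
  [[0,0,0],0],
  [[0,0,0],0],
])

```text
time_s: 18.92
ee_pos: [522.1, -179.3, 69.3]
orientation: [0.001, 0.813, 0.582, 0.0]
wrist_force: [-8.5, 2.5, 19.7]
finger_gap: 0.32
finger_force: 62.1
```

Call:
carry_out([
  [[0,0,0.06],0],
  [[0,0,0],0],
])

```text
time_s: 19.18
ee_pos: [521.9, -179.2, 69.4]
orientation: [0.001, 0.813, 0.582, 0.0]
wrist_force: [-2.3, 1.5, 8.3]
finger_gap: 0.317
finger_force: 60.6
```

Call:
carry_out([
  [[0,0,0],0],
  [[0,0,0],0],
  [[0,0,0],0],
  [[0,0,0],0],
  [[0,0,0],0],
  [[0,0,0],0],
], hand=55)

```text
time_s: 19.92
ee_pos: [521.3, -179.0, 68.3]
orientation: [-0.0, 0.813, 0.582, 0.0]
wrist_force: [-0.6, 0.4, 0.1]
finger_gap: 0.647
finger_force: 0.0
```

Call:
carry_out([
  [[0,0,0.2],0],
  [[0,0,0.6],0],
  [[0,0,0.9],0],
  [[0,0,0.9],0],
  [[-0.3,-0.9,0.5],0],
  [[-0.3,-0.9,0],0],
  [[0,0,0],0],
  [[0,0,0],0],
])

```text
time_s: 20.92
ee_pos: [506.5, -223.7, 146.4]
orientation: [0.0, 0.813, 0.582, 0.0]
wrist_force: [0.5, -0.8, -0.5]
finger_gap: 0.643
finger_force: 0.0
```

```bash
python3 - <<'E'
from h import *
f=snap('wrist','w4');t=snap('scene','sc4');print({k:bot.get_obs()[k] for k in('time_s','ee_pos','finger_gap','wrist_force')})
a=cv2.resize(f['img'][20:320,80:460],(475,375));b=cv2.resize(t['img'][110:190,160:260],(325,260),interpolation=cv2.INTER_CUBIC)
c=np.zeros((375,800,3),np.uint8);c[:,:475]=a;c[:260,475:]=b;cv2.imwrite('pics/fin.png',c)
E
```

```text
{'time_s': 21.025, 'ee_pos': array([ 506.49507439, -223.31839106,  145.9072757 ]), 'finger_gap': 0.645540304160512, 'wrist_force': array([ 0.13571657,  0.59532064, -0.25175867])}
```

View pics/fin.png

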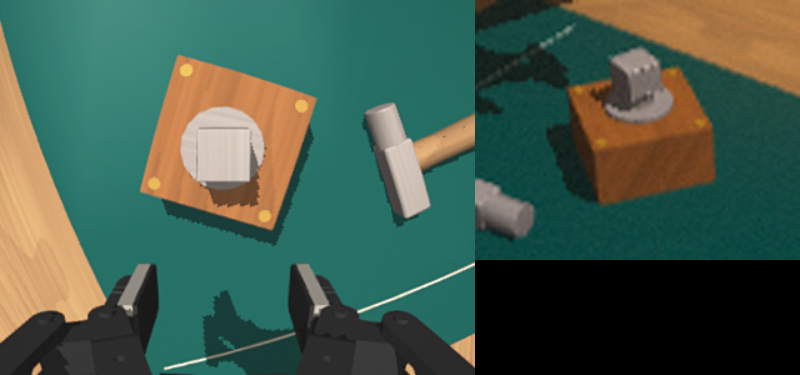

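The picture shows the stake upright in the socket, its collar on the steel, with the gripper clear.

```bash
python3 -c "
from bench import bot
print(bot.job_done())"
```

```text
the job is handed in; nothing more can be done
None
```

The square-headed steel stake is pressed into the block's socket with its collar home on the steel and released at about 21 s; the wrist force read at most about 20 N while pressing, and the job is handed in, but no verdict came back.

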